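# Set the honing stone in its holder and present the blue chisel to it

## Robot

A 6-joint arm with a two-finger parallel gripper is mounted at the origin on the work surface. World frame = base frame: x ahead of the robot, y to its left, z up, the work surface at z = 0. Lengths are in m, angles in rad, forces in N, time in s.
With the tool pointing down it reaches from about 0.4 to 0.825 m from the base axis. Payload 7 kg.
Tool frame: the origin (TCP) lies midway between the tips of the shut fingers; the grasp point (between the pads) lies 19 mm behind it; z points along the fingers, y is the line along which they close (so a half turn about z gives the same grasp; the last joint's range is limited). The gripper opens to 88 mm and grips with 3 to 60 N. Pads are 19 mm wide; open, the fingers measure 130 mm over their backs; the gripper's body (78 mm by 193 mm) begins 47 mm behind the grasp point.
Start: joints at [-0.985, 0.359, 0.012, 0, -1.224, -0.288], TCP at [0.198, -0.645, 0.227] pointing down, gripper open.
Joint ranges: [-3.07, 3.07], [-1.43, 2.12], [-1.02, 1.25], [-3.03, 1.67], [-3.05, -0], [-3.03, 3.03]. Speed limits (rad/s): [2.39, 2.39, 3.01, 3.14, 3.14, 3.14].

## Interface

Orientations are given as [roll, pitch, yaw] about the fixed x, y, z axes, in that order (R = Rz(yaw) Ry(pitch) Rx(roll)).
In Python, from station import arm, grab_frame, camera_params, spot_in gives the robot as it stands.
- The arm moves only by the shell command python3 -m jog 'ROWS' [FORCE]. ROWS is JSON, a list that holds one entry, the list of rows, each a list of 7 numbers: the shift along the tool's x, y, z in mm, then the turn, a rotation vector about the tool's x, y, z in rad, then the finger opening in mm, from 0 to 87.6. In form: [[[x, y, z, wx, wy, wz, fingers], ...]]. A call has 1 to 20 rows; each row is the pose to reach, as a shift and turn from the pose commanded when the call began, along the tool's axes at that moment; what a row does not reach only later rows make up. A row lasts 1/8 s, in which the tool goes at most 62.5 mm and 10.7 degrees, less where a joint would pass 70% of its speed; a pose out of reach is approached as far as the arm can. A call with a gripper value outside its range is refused whole. The fingers move at their own pace and stop on an object; FORCE is the grip in N (left out, the last holds). Time passes only in rows, so rows that repeat a pose let the fingers close. It gives the time, the measured TCP pose, the force, the opening and the grip force at its end, in the units of the state.
- arm.get_state(): the state, without advancing time (a new reading comes with each control period).
- grab_frame(name): name is "side" or "top"; returns (picture, depth): 480x640x3 uint8, blue, green, red; 480x640 float32, m along the optical axis (not along the pixel's ray), 0 where there is no reading.
- camera_params(name): a dict with "mtx" (3x3 intrinsics, pixels), "k1" (the pictures are not rectified: a ray, as slopes to the right and down, at radius r is drawn at 1 + k1 r^2 times it, then the intrinsics apply), "R" (3x3) and "t" (3): a world point X has camera coordinates R X + t. Camera axes: x right, y down, z forward; pixel columns grow to the right and rows downward; lengths in m; the calibration is good to about 2 mm. A picture is of the moment at which its call begins. camera_params takes no time and is no camera call.
- arm.job_done(): hands the job in; it is judged then, once.
Trained networks look in the newest picture that a camera, given by its name, has taken for a name from the list of things; names that differ only in an ending like _2 or _b are one class to them, and where a whole thing is asked for, a point or a joint stands for the part that bears it (a point fixed in the world has none). Each returns a list of dicts, best first, with "confidence" (0 to 1); they miss things now and then, are a little off and sometimes report something else, mostly with a low value. They report only what shows in the picture. A call takes as long as a camera call. They do not tell look-alikes from the thing itself.
- spot_in(query, camera): "uv" ([column, row] in pixels, amid what is visible of it).
The state is a dict: "t": time; "q": joint angles; "qd": joint speeds; "joint_efforts": joint torques, N m; "eef_pos": TCP position; "ee_rot": TCP orientation; "force": force on the tool from outside, world axes, zero at the start; "moment": the same for the moment, N m; "width": finger opening in m; "gripper_force": force on a finger pad.
Only numpy, scipy, OpenCV 4.12 (cv2) and the standard library are available. Lean on these libraries where they do the work, as an engineer would, in place of code of your own. Each camera call takes 0.05 s, during which the arm holds its last target. There are 200 camera calls.

## Task

Get ready to hone: first slide the loose sharpening stone into its wooden holder on the bench, fully home under the steel keeper and against the end stop. Then draw the blue-handled chisel out of the rack and finish while holding it raised over the stone at the honing angle: edge end lower than the handle, blade sloping about 30 degrees from level, the edge about 10 cm above the stone and touching nothing. Keep hold of it, and leave the other chisels, the mallet and the board where they are.

Things in the scene. Friction and masses are not known exactly. Their poses are not given: they have to be found in the camera images.
- stone: loose sharpening stone, grey below and brick red above, a plain slab 160 (own x) by 50 (own y) by 16 mm thick, about 0.3 kg, lying flat on the bench; origin at the centre of its underside, z up. Either end may lead into the holder.
- holder: dark wooden U-shaped stone holder fixed to the bench, no floor: the stone slides on the bench, in at the -x end, towards its own +x. Origin on the bench, at the centre of the underside of a fully home stone. Side rails 12 mm high, 14 mm thick, 53 mm apart (1.5 mm to spare each side) from x = -20 to +80 mm. 81 mm wide. A home stone stands 60 mm out of the rails and can be pinched there.
- holder_mouth (a point): middle of the holder's open end, on the bench, 41 mm from the holder's origin towards its own -x; here flared guides, 12 mm high, open to about 62 mm and narrow to 53 mm over 21 mm.
- holder_stop (a point): foot of the holder's end stop, on the bench, 80 mm from its origin towards own +x: the stone's leading end rests against this face. A steel keeper plate bridges the slot from 18 mm before this face to 22 mm behind it, underside 18 mm and top 22 mm above the bench, so the last of the travel must be a level slide.
- rack: brown wooden chisel rack fixed to the bench, a block 60 (own x) by 250 (own y) by 80 mm high, origin at the centre of its underside. Three upright through slots at y = -85, 0 and +85 mm, each 8 mm (x) by 21 mm (y), one chisel in each, in any order.
- blue_chisel: chisel with the blue handle, 168 mm long, about 0.14 kg, upright in the rack, handle up. Origin on its axis at the shoulder, which rests on the rack top; own z runs up the axis. Handle: octagonal, 26 mm across flats (facing +-x, +-y and between), z = 0 to 87 mm, dark butt cap to 93 mm. Blade: z = 0 to -75 mm, 18 mm (y) by 5 mm (x), faces alike. Centre of mass near the shoulder.
- blue_chisel_edge (a point): the cutting edge at the end of the blue chisel's blade, on its axis, 75 mm from the shoulder.
- red_chisel: bystander: the same chisel with a red handle, upright in another slot of the rack; origin at its shoulder.
- plain_chisel: bystander: the same chisel with a pale wood handle, upright in another slot of the rack; origin at its shoulder.
- mallet: bystander: turned brown wooden mallet standing on its head, 195 mm tall, head up to 86 mm across and 94 mm high; origin at the centre of its underside.
- board: bystander: dark walnut practice board with finger joints cut in one end, 90 (own x) by 222 mm (own y, from -100 to +122 mm) by 20 mm, lying flat; origin at the centre of its underside.
Things that resemble listed ones, but are neither listed nor needed, are in the scene too. Leave any turquoise look-alike of the stone alone.

How it is judged:
On the way, in this order (a step that is already met when the one before it is completed fails the run):
1. the stone is fully home in its holder (x of stone in the frame of holder between -0.005 and 0.005 m and y of stone in the frame of holder between -0.004 and 0.004 m and z of stone in the frame of holder between -0.003 and 0.004 m and angle between the x axis of stone and the x axis of holder, either way round below 0.05 rad), for 0.2 s.
2. the blue chisel is drawn clear of the rack in the gripper, the stone still home (all of step 1 and z of blue_chisel_edge in the frame of rack above 0.085 m and contact force between blue_chisel and the fingers above 1 N), for 0.1 s.
At the end, for the whole second after the job is handed in: Stone home: 5 mm lengthways, 4 mm sideways, 0.05 rad, on the bench. Blue chisel held still by the fingers alone, edge down, axis 47 to 73 deg from vertical, edge 50 to 220 mm above the bench and over the stone (80 mm lengthways, 35 mm sideways of its middle), touching nothing else (all of step 1 and angle between blue_chisel's own z axis and vertical between 0.82 and 1.28 rad and height (world z) of blue_chisel_edge between 0.05 and 0.22 m and x of blue_chisel_edge in the frame of stone between -0.08 and 0.08 m and y of blue_chisel_edge in the frame of stone between -0.035 and 0.035 m and contact force between blue_chisel and the fingers above 1 N and contact force between blue_chisel and stone below 0.1 N and contact force between blue_chisel and holder below 0.1 N and contact force between blue_chisel and rack below 0.1 N and contact force between blue_chisel and red_chisel below 0.1 N and contact force between blue_chisel and plain_chisel below 0.1 N and contact force between blue_chisel and mallet below 0.1 N and contact force between blue_chisel and board below 0.1 N and contact force between stone and the fingers below 0.1 N and linear speed of blue_chisel below 0.03 m/s and angular speed of blue_chisel below 0.2 rad/s and linear speed of stone below 0.02 m/s); the arm keeps its last pose, push and grip.
It fails at once if the red chisel is disturbed (moved by more than 25 mm) (distance of red_chisel from where it was at the start of the episode above 0.025 m).
It fails at once if the plain chisel is disturbed (moved by more than 25 mm) (distance of plain_chisel from where it was at the start of the episode above 0.025 m).
It fails at once if the mallet is disturbed (moved by more than 25 mm) (distance of mallet from where it was at the start of the episode above 0.025 m).
It fails at once if the board is disturbed (moved by more than 25 mm) (distance of board from where it was at the start of the episode above 0.025 m).
It also fails if it takes over 64 s, if anything falls off the work surface, if the arm or the gripper's body presses on something with over 40 N, if the wrist force passes 120 N, or if a joint passes its speed limit or range.

## Working session

There is one attempt and no reset: what is moved stays moved. The work goes in short steps, Python scripts to look and compute and a shell command to move; the robot and the scene stay as the last step left them, time stands still between calls to the robot, and variables do not carry over. Pictures are saved under pics/ and viewed, at most 10 in all, crops included, and the job is handed in when it is done.

```bash
mkdir -p pics; cat > h.py <<'E'
import numpy as np, cv2
from station import arm, grab_frame, camera_params, spot_in
from scipy.spatial.transform import Rotation as Ro
def ray(cam,uv):
    p=camera_params(cam);K=np.array(p["mtx"]);R=np.array(p["R"]);t=np.array(p["t"])
    uv=np.atleast_2d(np.float64(uv))
    n=cv2.undistortPoints(uv.reshape(-1,1,2),K,np.array([p["k1"],0,0,0.]) ).reshape(-1,2)
    d=np.c_[n,np.ones(len(n))]
    return d,R,t
def at_z(cam,uv,z):
    d,R,t=ray(cam,uv); w=d@R; c=-R.T@t
    return c+w*((z-c[2])/w[:,2])[:,None]
def deproj(cam,uv,dep):
    d,R,t=ray(cam,uv); return (d*np.atleast_1d(dep)[:,None]-t)@R
def cloud(cam,dep):
    v,u=np.nonzero(dep>0); return np.c_[u,v],deproj(cam,np.c_[u,v],dep[v,u])
def proj(cam,X):
    p=camera_params(cam);R=np.array(p["R"]);t=np.array(p["t"])
    return cv2.projectPoints(np.float64(X).reshape(-1,1,3),cv2.Rodrigues(R)[0],t,np.array(p["mtx"]),np.array([p["k1"],0,0,0.]))[0].reshape(-1,2)
def tool(): 
    s=arm.get_state(); return np.array(s["eef_pos"]),Ro.from_euler('xyz',s["ee_rot"])
E
cat > a.py <<'E'
from h import *
for c in("top","side"):
    im,d=grab_frame(c); cv2.imwrite(f"pics/{c}0.png",im); np.save(f"{c}0.npy",d)
    for q in "stone holder holder_mouth holder_stop rack blue_chisel red_chisel plain_chisel mallet board".split():
        print(c,q,[(np.round(r["uv"]).tolist(),round(r["confidence"],2), np.round(deproj(c,[r["uv"]],d[int(r["uv"][1]),int(r["uv"][0])])[0],3).tolist()) for r in spot_in(q,c)[:3]])
print(arm.get_state())
E
python3 a.py
```

```text
top stone [([298.0, 240.0], 0.83, [0.515, 0.04, 0.016]), ([249.0, 336.0], 0.55, [0.304, 0.145, 0.019]), ([188.0, 249.0], 0.18, [0.495, 0.29, -0.001])]
top holder [([183.0, 254.0], 0.96, [0.483, 0.295, 0.024])]
top holder_mouth [([449.0, 245.0], 0.67, [0.495, -0.255, 0.172]), ([187.0, 248.0], 0.59, [0.497, 0.287, 0.022])]
top holder_stop [([186.0, 248.0], 0.72, [0.497, 0.288, 0.022])]
top rack [([431.0, 249.0], 0.72, [0.492, -0.241, 0.081])]
top blue_chisel [([403.0, 241.0], 0.62, [0.501, -0.168, 0.174]), ([187.0, 249.0], 0.22, [0.493, 0.286, 0.023])]
top red_chisel [([448.0, 246.0], 0.71, [0.492, -0.255, 0.168])]
top plain_chisel [([492.0, 246.0], 0.66, [0.493, -0.337, 0.163])]
top mallet [([363.0, 142.0], 0.61, [0.715, -0.099, 0.099])]
top board [([228.0, 161.0], 0.63, [0.694, 0.201, 0.018])]
side stone [([306.0, 276.0], 0.95, [0.508, 0.048, 0.014]), ([380.0, 358.0], 0.78, [0.31, 0.161, 0.016])]
side holder [([230.0, 369.0], 0.96, [0.478, 0.296, 0.022])]
side holder_mouth [([232.0, 370.0], 0.86, [0.477, 0.293, 0.018])]
side holder_stop [([236.0, 369.0], 0.96, [0.473, 0.291, 0.021])]
[... 454 characters left out ...]
13, 0.019])]
{'t': 1.1, 'q': array([-9.84913273e-01,  3.58578086e-01,  1.19232507e-02,  5.71004817e-06,
       -1.22411884e+00, -2.88086088e-01]), 'qd': array([ 5.11842905e-04,  7.08958927e-04,  1.95867054e-05,  3.12557703e-04,
        2.32221261e-04, -1.71131050e-03]), 'joint_efforts': array([ 3.98002394e-04, -5.82395589e+01,  2.93301898e+01,  7.00227544e+00,
        1.26660790e-02,  4.52526319e-05]), 'eef_pos': array([ 0.19802293, -0.64528249,  0.22658659]), 'ee_rot': array([-3.14156941e+00,  1.28589435e-06, -2.84379375e+00]), 'force': array([ 0.08851844,  0.14336708, -0.52427704]), 'moment': array([ 0.01336915,  0.03294104, -0.03646126]), 'gripper_force': 0.0, 'width': 0.0874998808284103}
```

View pics/top0.png

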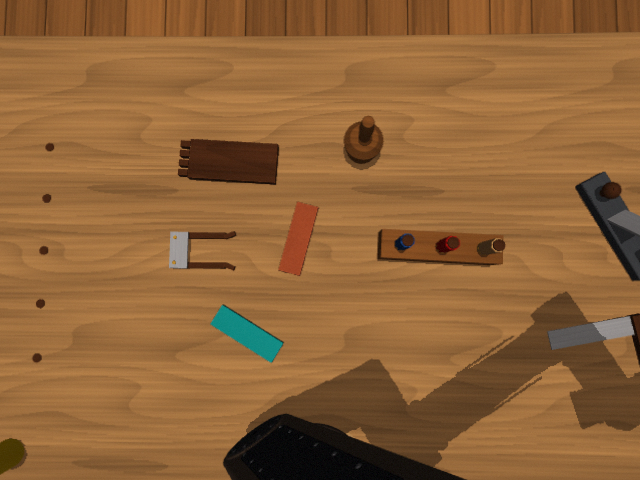

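View pics/side0.png

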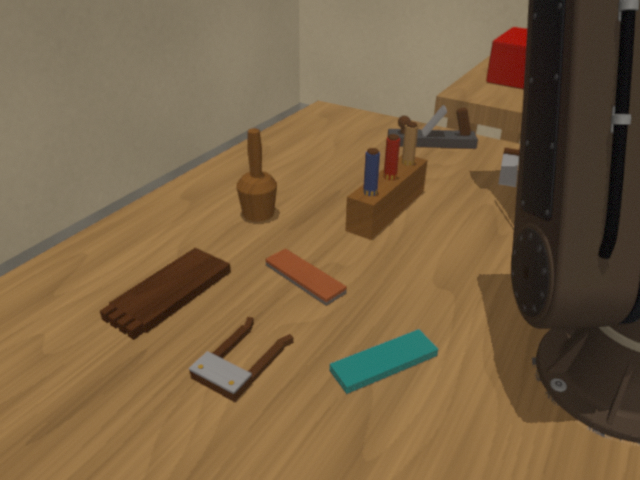

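The top picture shows the stone at (298,240), the holder's keeper at (179,250) with its mouth to the right at (236,250), and the blue chisel in the slot nearest the stone at (404,241). Now I'll measure poses.

```bash
cat > m.py <<'E'
from h import *
def rect(P):
    (c,s,a)=cv2.minAreaRect(np.float32(P[:,:2]*1000)); 
    b=cv2.boxPoints((c,s,a)); e=max([b[1]-b[0],b[2]-b[1]],key=np.linalg.norm)
    return np.round(c,1),np.round(s,1),round(np.degrees(np.arctan2(e[1],e[0])),2)
def stone(c,im):
    b,g,r=[im[...,i].astype(int) for i in range(3)]
    m=((r>1.8*g)&(r>110)&(g<115)&(b<90)).astype(np.uint8)
    n,l,st,ce=cv2.connectedComponentsWithStats(m)
    uv0=spot_in("stone",c)[0]["uv"]
    k=min([i for i in range(1,n) if st[i,4]>150],key=lambda i:np.hypot(*(ce[i]-uv0)))
    cs=max(cv2.findContours((l==k).astype(np.uint8),cv2.RETR_EXTERNAL,cv2.CHAIN_APPROX_NONE)[0],key=len).reshape(-1,2)
    return rect(at_z(c,cs,0.016)),st[k]
if __name__=="__main__":
  for c in("top","side"):
    im,d=grab_frame(c); print(c,"stone",stone(c,im))
    uv,P=cloud(c,d)
    def box(lo,hi): return (P>lo).all(1)&(P<hi).all(1)
    k=box([.40,.2,.0195],[.56,.36,.03]); print("keeper",k.sum(),rect(P[k]),np.median(P[k,2]))
    k=box([.40,.17,.008],[.56,.30,.016]); Q=P[k]; print("rails",k.sum(),rect(Q))
    for y in np.arange(.19,.30,.015):
        s=Q[abs(Q[:,1]-y)<.0075]; hi=s[s[:,0]>.485];lo=s[s[:,0]<=.485]
        if len(hi) and len(lo): print(round(y,3),len(hi),hi[:,0].min().round(4),hi[:,0].max().round(4),len(lo),lo[:,0].min().round(4),lo[:,0].max().round(4))
    k=box([.40,-.42,.072],[.56,-.08,.088]); print("rack",k.sum(),rect(P[k]),np.median(P[k,2]))
    for n,y in("blue",-.168),("red",-.255),("plain",-.337):
        k=box([.46,y-.03,.11],[.53,y+.03,.165]); print(n,k.sum(),P[k].min(0).round(4),P[k].max(0).round(4))
        k=box([.46,y-.03,.165],[.53,y+.03,.185]); 
        if k.sum(): print(n,k.sum(),"top",P[k].min(0).round(4),P[k].max(0).round(4))
E
python3 m.py
```

```text
top stone ((array([520.3,  39.3]), array([ 50. , 159.2]), np.float32(-14.72)), array([ 278,  202,   40,   74, 1571], dtype=int32))
keeper 607 (array([492.9, 305.4]), array([78.4, 41.2]), np.float32(0.16)) 0.022536651966187666
rails 542 (array([492.7, 235. ]), array([ 85.7, 103.4]), np.float32(-89.45))
0.19 30 0.5221 0.5361 29 0.4503 0.4616
0.205 35 0.5197 0.5315 38 0.4525 0.4659
0.22 49 0.5196 0.5337 39 0.4546 0.466
0.235 43 0.5194 0.5336 38 0.4545 0.4659
0.25 43 0.5194 0.5335 39 0.4544 0.4658
0.265 43 0.5196 0.5334 39 0.4543 0.4657
0.28 40 0.5198 0.5335 37 0.4542 0.4655
rack 2673 (array([ 500.2, -262.3]), array([251.1,  60.5]), np.float32(87.29)) 0.08026441614547437
blue 69 [ 0.4908 -0.1894  0.1123] [ 0.5168 -0.1636  0.1649]
blue 149 top [ 0.4922 -0.1892  0.1652] [ 0.5172 -0.1642  0.1768]
red 100 [ 0.4867 -0.2758  0.1101] [ 0.5128 -0.25    0.1648]
red 156 top [ 0.4871 -0.2755  0.1651] [ 0.5119 -0.2505  0.1767]
plain 141 [ 0.4826 -0.3557  0.1103] [ 0.5085 -0.334   0.1649]
plain 159 top [ 0.4838 -0.3614  0.1652] [ 0.5086 -0.3346  0.1766]
side stone ((array([514.9,  44.1]), array([ 47.
[... 296 characters left out ...]
 63 0.5153 0.5312 66 0.4495 0.4637
0.22 65 0.5156 0.5309 72 0.449 0.4645
0.235 70 0.5157 0.5309 75 0.4491 0.4641
0.25 77 0.5148 0.529 80 0.4489 0.4636
0.265 73 0.515 0.5305 78 0.4489 0.4638
0.28 29 0.5155 0.5299 46 0.449 0.4631
rack 1352 (array([ 496.5, -262.2]), array([254.1,  62.7]), np.float32(86.88)) 0.07901880169109374
blue 381 [ 0.4864 -0.1853  0.1104] [ 0.5152 -0.1617  0.1649]
blue 82 top [ 0.487  -0.1868  0.165 ] [ 0.511  -0.161   0.1725]
red 355 [ 0.4817 -0.2702  0.1101] [ 0.5099 -0.245   0.165 ]
red 74 top [ 0.4822 -0.2729  0.1652] [ 0.5056 -0.2491  0.1736]
plain 316 [ 0.4777 -0.3576  0.1104] [ 0.5064 -0.3316  0.165 ]
plain 59 top [ 0.4805 -0.3577  0.165 ] [ 0.5046 -0.3342  0.1742]
```

```bash
cat > go.py <<'E'
import sys
from h import *
# usage: go.py x y z yaw_deg (tool down) [pitch about..] -> shift mm & rotvec in current tool axes
def go(p,R):
    q,R0=tool(); return np.round(np.r_[R0.inv().apply(np.array(p)-q)*1000,(R0.inv()*R).as_rotvec()],3)
if __name__=="__main__":
    x,y,z,w=map(float,sys.argv[1:5])
    print(go([x,y,z],Ro.from_euler('xyz',[180,0,w],degrees=True)))
E
python3 go.py .577 .026 .12 -14.8
```

```text
[-559.247  530.513  106.573    0.       0.      -2.585]
```

```bash
python3 -m jog '[[[-559,530,0,0,0,-2.585,87],[-559,530,0,0,0,-2.585,87],[-559,530,0,0,0,-2.585,87],[-559,530,0,0,0,-2.585,87],[-559,530,0,0,0,-2.585,87],[-559,530,0,0,0,-2.585,87],[-559,530,0,0,0,-2.585,87],[-559,530,0,0,0,-2.585,87],[-559,530,0,0,0,-2.585,87],[-559,530,0,0,0,-2.585,87],[-559,530,0,0,0,-2.585,87],[-559,530,0,0,0,-2.585,87],[-559,530,0,0,0,-2.585,87],[-559,530,0,0,0,-2.585,87],[-559,530,60,0,0,-2.585,87],[-559,530,120,0,0,-2.585,87],[-559,530,120,0,0,-2.585,87],[-559,530,120,0,0,-2.585,87]]]' 15; python3 go.py .577 .026 .005 -14.8
```

```text
t: 3.55
eef_pos: [0.5784, 0.0256, 0.1087]
ee_rot: [-3.141, -0.002, -0.258]
force: [-0.1, 0.1, 0.9]
width: 0.0871
gripper_force: 0.0
[-1.71200e+00  1.50000e-02  1.03694e+02 -0.00000e+00 -2.00000e-03
  0.00000e+00]
```

```bash
python3 -m jog '[[[-1,0,60,0,-0.002,0,87],[-1,0,90,0,-0.002,0,87],[-1,0,103,0,-0.002,0,87],[-1,0,103,0,-0.002,0,87],[-1,0,103,0,-0.002,0,48],[-1,0,103,0,-0.002,0,48],[-1,0,103,0,-0.002,0,48],[-1,0,103,0,-0.002,0,48],[-1,0,103,0,-0.002,0,48],[-1,0,103,0,-0.002,0,48]]]' 20; cat > s.py <<'E'
from m import *
for c in("top","side"):
    im,d=grab_frame(c); 
    try: print(c,stone(c,im))
    except Exception as e: print(c,e)
    if c=="side": cv2.imwrite("pics/side1.png",im)
E
python3 s.py; python3 go.py .491 .075 .010 -90
```

```text
t: 4.8
eef_pos: [0.576, 0.0255, 0.0038]
ee_rot: [3.141, 0.002, -0.259]
force: [-1.6, -1.2, 3.8]
width: 0.0497
gripper_force: 20.0
top ((array([497.8,  45.8]), array([ 50.4, 112.5]), np.float32(-14.2)), array([ 279,  223,   33,   53, 1106], dtype=int32))
side ((array([ 585.3, -485. ]), array([ 32.5, 250. ]), np.float32(-66.13)), array([386, 138,  14,  42, 381], dtype=int32))
[-9.4837e+01 -2.6109e+01 -6.0390e+00  1.0000e-03  1.0000e-03  1.3120e+00]
```

View pics/side1.png

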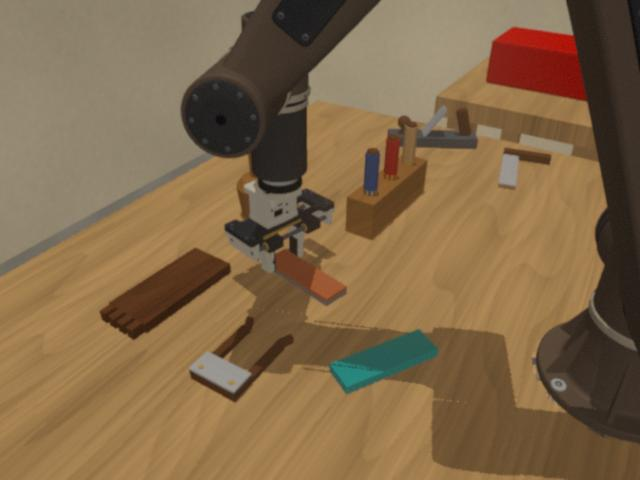

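The stone is pinched by its far end. I'll slide and turn it to line up with the mouth.

```bash
python3 -m jog '[[[-12,3,0,0,0,0.187,48],[-24,6,0,0,0,0.374,48],[-36,9,0,0,0,0.561,48],[-47,12,0,0,0,0.748,48],[-59,15,0,0,0,0.935,48],[-71,19,0,0,0,1.12,48],[-82,22,0,0,0,1.312,48],[-82,22,0,0,0,1.312,48],[-82,22,0,0,0,1.312,48]]]' 30; python3 s.py
cat > e.py <<'E'
from m import *
im,d=grab_frame("top"); cv2.imwrite("pics/top2.png",cv2.resize(im[190:320,150:350],None,fx=4,fy=4,interpolation=cv2.INTER_CUBIC))
E
python3 e.py; python3 go.py .491 .025 .004 -90
```

```text
t: 6.12
eef_pos: [0.4911, 0.0255, 0.0038]
ee_rot: [3.139, 0.001, -1.567]
force: [-3.7, 2.3, 6.2]
width: 0.0497
gripper_force: 30.0
top min() iterable argument is empty
side ((array([ 585.3, -485. ]), array([ 32.5, 250. ]), np.float32(-66.13)), array([386, 138,  14,  42, 338], dtype=int32))
[ 0.537  0.103 -0.229  0.002  0.001  0.004]
```

View pics/top2.png

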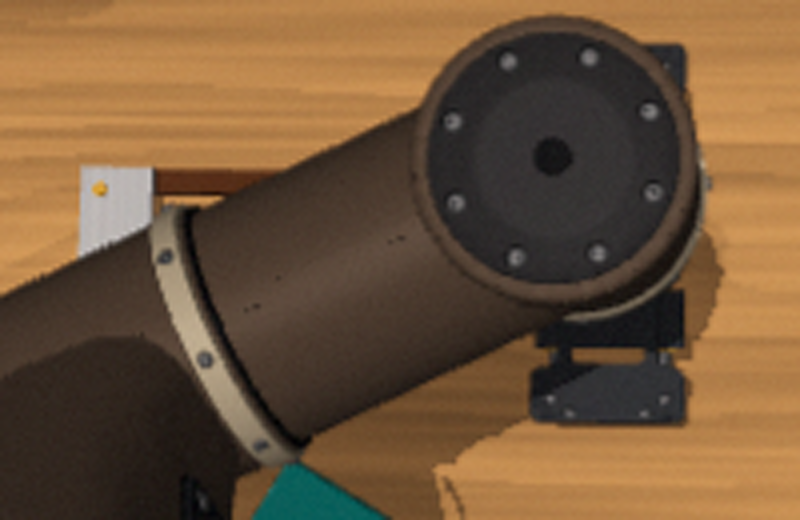

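The arm hides the stone from above, so I'll use side depth.

```bash
cat > sd.py <<'E'
from m import *
im,d=grab_frame("side"); uv,P=cloud("side",d)
col=im[uv[:,1],uv[:,0]].astype(int)
k=(P[:,0]>.44)&(P[:,0]<.54)&(P[:,1]>.03)&(P[:,1]<.24)&(P[:,2]>.011)&(P[:,2]<.021)&(col[:,2]>2*col[:,1])&(col[:,2]>40)
Q=P[k]; print(k.sum())
for y in np.arange(.05,.24,.02):
    s=Q[abs(Q[:,1]-y)<.01]
    if len(s)>3: print(round(y,3),len(s),s[:,0].min().round(4),s[:,0].max().round(4),np.median(s[:,2]).round(4),s[:,1].max().round(4))
im=im.copy(); im[uv[k][:,1],uv[k][:,0]]=(0,255,0)
cv2.imwrite("pics/side3.png",cv2.resize(im[220:420,150:420],None,fx=2.9,fy=2.9))
E
python3 sd.py
```

```text
0
```

View pics/side3.png

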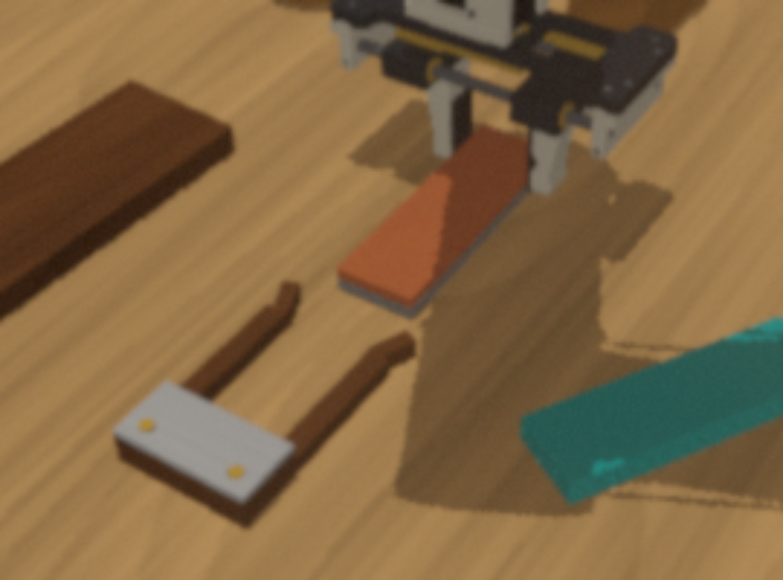

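The stone's leading end is at crop (375,290), facing the mouth with the guides at (290,290) and (405,345). I'll measure its sides in the side view.

```bash
cat > sd.py <<'E'
from m import *
im,d=grab_frame("side"); b,g,r=[im[...,i].astype(int) for i in range(3)]
m=(r>1.75*g)&(r>75); m[:240]=0; m[:, :255]=0; m[345:]=0; m[:,350:]=0
v,u=np.nonzero(m); P=at_z("side",np.c_[u,v],.016); k=(abs(P[:,0]-.491)<.05)&(P[:,1]>.05); P=P[k]; print(len(P),P[:,1].max())
for y in np.arange(.08,.24,.01):
    s=P[abs(P[:,1]-y)<.005]
    if len(s)>3: print(round(y,3),len(s),s[:,0].min().round(4),s[:,0].max().round(4),((s[:,0].min()+s[:,0].max())/2).round(4))
E
python3 sd.py
```

```text
1309 0.16893135389896397
0.08 101 0.4622 0.5099 0.486
0.09 104 0.4624 0.5097 0.4861
0.1 109 0.4612 0.5095 0.4854
0.11 114 0.4614 0.5094 0.4854
0.12 116 0.4616 0.5092 0.4854
0.13 114 0.4618 0.509 0.4854
0.14 119 0.4608 0.5089 0.4848
0.15 124 0.4609 0.5087 0.4848
0.16 125 0.4611 0.5085 0.4848
0.17 43 0.4613 0.5056 0.4835
```

```bash
cat >> sd.py <<'E'
v,u=v[k],u[k]; D=deproj("side",np.c_[u,v],d[v,u]); D=D[d[v,u]>0]
for y in(.1,.12,.14,.16):
    s=D[abs(D[:,1]-y)<.01]; print("dep",y,s[:,0].min().round(4),s[:,0].max().round(4),np.median(s[:,2]).round(4))
uv,P=cloud("side",d); k=(P[:,0]>.44)&(P[:,0]<.55)&(P[:,1]>.2)&(P[:,1]<.285)&(P[:,2]>.009)&(P[:,2]<.016)
print("rail z",np.median(P[k,2]));Z=at_z("side",uv[k],.012)
for y in(.21,.23,.25,.27):
    s=Z[abs(Z[:,1]-y)<.01];h=s[s[:,0]>.49];l=s[s[:,0]<.49]; print("rail",y,l[:,0].min().round(4),l[:,0].max().round(4),h[:,0].min().round(4),h[:,0].max().round(4))
b=uv[k]; print(np.median(P[(abs(P[:,0]-.6)<.05)&(abs(P[:,1]-.3)<.05),2]))
E
python3 sd.py|grep -v "^0"
```

```text
1313 0.16843308190991002
dep 0.1 0.4629 0.5113 0.0156
dep 0.12 0.4622 0.5118 0.0152
dep 0.14 0.4627 0.5101 0.0153
dep 0.16 0.4626 0.5099 0.015
rail z 0.010930113656636044
rail 0.21 0.4484 0.4625 0.5155 0.5293
rail 0.23 0.4475 0.4629 0.5151 0.53
rail 0.25 0.4475 0.463 0.5135 0.5289
rail 0.27 0.4483 0.4625 0.513 0.5288
-0.0008856271664779015
```

```bash
python3 -m jog '[[[0,-2.3,0,0,0,0.004,48],[-8,-2.3,0,0,0,0.004,48],[-16,-2.3,0,0,0,0.004,48],[-24,-2.3,0,0,0,0.004,48],[-32,-2.3,0,0,0,0.004,48],[-40,-2.3,0,0,0,0.004,48],[-48,-2.3,0,0,0,0.004,48],[-56,-2.3,0,0,0,0.004,48],[-56,-2.3,0,0,0,0.004,48]]]'; python3 sd.py
```

```text
t: 7.65
eef_pos: [0.4933, 0.0824, 0.0038]
ee_rot: [3.14, 0.001, -1.573]
force: [-3.4, 0.6, 5.8]
width: 0.0496
gripper_force: 30.0
1785 0.2252795235741442
0.08 78 0.4737 0.5143 0.494
0.09 102 0.4681 0.5156 0.4919
0.1 106 0.4641 0.5139 0.489
0.11 109 0.4643 0.5123 0.4883
0.12 121 0.4643 0.5135 0.4889
0.13 116 0.4646 0.5133 0.4889
0.14 121 0.4647 0.513 0.4889
0.15 122 0.4649 0.5127 0.4888
0.16 126 0.4638 0.5127 0.4883
0.17 132 0.4639 0.5125 0.4882
0.18 133 0.4641 0.5136 0.4889
0.19 134 0.4643 0.5133 0.4888
0.2 127 0.4645 0.5092 0.4868
0.21 108 0.4623 0.5024 0.4823
0.22 87 0.4636 0.4957 0.4796
dep 0.1 0.4664 0.5148 0.0155
dep 0.12 0.4656 0.5149 0.0154
dep 0.14 0.4661 0.5138 0.0154
dep 0.16 0.4658 0.5142 0.0153
rail z 0.011442315439517703
rail 0.21 0.4484 0.4893 0.4905 0.5293
rail 0.23 0.4478 0.4893 0.4905 0.53
rail 0.25 0.4474 0.463 0.5133 0.5281
rail 0.27 0.4483 0.4625 0.5142 0.5288
-0.0008830688688442336
```

The stone entered the rails without lateral force. I'll continue until it meets the stop.

```bash
python3 -m jog '[[[-9,0,0,0,0,0,48],[-18,0,0,0,0,0,48],[-27,0,0,0,0,0,48],[-36,0,0,0,0,0,48],[-45,0,0,0,0,0,48],[-54,0,0,0,0,0,48],[-62,0,0,0,0,0,48],[-69,0,0,0,0,0,48],[-72,0,0,0,0,0,48],[-72,0,0,0,0,0,48]]]'; 
```

```text
t: 8.95
eef_pos: [0.4929, 0.1532, 0.0038]
ee_rot: [3.138, -0.001, -1.574]
force: [-2.4, -3.8, 9.1]
width: 0.0496
gripper_force: 30.0
```

```bash
python3 -m jog '[[[-2,0,0,0,0,0,48],[-4,0,0,0,0,0,48],[-6,0,0,0,0,0,48],[-6,0,0,0,0,0,48]]]'
```

```text
t: 9.45
eef_pos: [0.4928, 0.1588, 0.0038]
ee_rot: [3.138, -0.001, -1.574]
force: [-1.3, -6.8, 8.1]
width: 0.0497
gripper_force: 30.0
```

```bash
python3 -m jog '[[[-2,0,0,0,0,0,48],[-4,0,0,0,0,0,48],[-5,0,0,0,0,0,48],[-5,0,0,0,0,0,48]]]'
```

```text
t: 9.95
eef_pos: [0.4928, 0.1636, 0.0038]
ee_rot: [3.138, -0.001, -1.574]
force: [-1.3, -7.1, 8.8]
width: 0.0495
gripper_force: 30.0
```

```bash
python3 -m jog '[[[-2,0,0,0,0,0,48],[-4,0,0,0,0,0,48],[-4,0,0,0,0,0,48]]]'; python3 sd.py | head -12
```

```text
t: 10.32
eef_pos: [0.4925, 0.1655, 0.0037]
ee_rot: [3.137, -0.004, -1.574]
force: [2.8, -18.6, 11.8]
width: 0.0495
gripper_force: 30.0
879 0.2324390532184184
0.15 39 0.4839 0.5128 0.4983
0.16 91 0.4772 0.514 0.4956
0.17 117 0.4694 0.5152 0.4923
0.18 135 0.4642 0.5136 0.4889
0.19 140 0.4643 0.5135 0.4889
0.2 128 0.4633 0.5092 0.4862
0.21 112 0.4622 0.5024 0.4823
0.22 89 0.4636 0.4957 0.4796
0.23 28 0.4713 0.4879 0.4796Traceback (most recent call last):
  File "sd.py", line 10, in <module>
    s=D[abs(D[:,1]-y)<.01]; print("dep",y,s[:,0].min().round(4),s[:,0].max().round(4),np.median(s[:,2]).round(4))
                                          ~~~~~~~~~~^^
    return umr_minimum(a, axis, None, out, keepdims, initial, where)
ValueError: zero-size array to reduction operation minimum which has no identity
```

The force jump to 18.6 N at tool y = 0.1655 (predicted 0.165) says the stop is reached. I'll release, lift, and move over the rack with closing along rack x.

```bash
python3 -m jog '[[[2,0,0,0,0,0,48],[2,0,0,0,0,0,75],[2,0,0,0,0,0,75],[2,0,0,0,0,0,75],[2,0,0,0,0,0,75],[2,0,-40,0,0,0,75],[2,0,-100,0,0,0,75],[2,0,-160,0,0,0,75],[60,-2,-220,0,0,0,75],[120,-4,-245,0,0,0.05,75],[180,-6,-245,0,0,0.05,75],[240,-8,-245,0,0,0.05,75],[300,-9,-245,0,0,0.05,75],[342,-10,-245,0,0,0.05,75],[342,-10,-245,0,0,0.05,75],[342,-10,-245,0,0,0.05,75]]]' 30; cat > f.py <<'E'
from m import *
im,d=grab_frame("top"); print(stone("top",im)); cv2.imwrite("pics/top4.png",cv2.resize(im[190:310,150:300],None,fx=5,fy=5,interpolation=cv2.INTER_CUBIC))
b,g,r=[im[...,i].astype(int) for i in range(3)]
m=(r>1.75*g)&(r>75); m[:,:150]=0;m[:,300:]=0;m[:200]=0;m[300:]=0
v,u=np.nonzero(m);P=at_z("top",np.c_[u,v],.016);P=P[(P[:,1]>.12)&(P[:,1]<.19)]
print(P.min(0),P.max(0))
im,d=grab_frame("side"); print(stone("side",im))
E
python3 f.py;  python3 go.py .5028 -.1765 .115 -92.9
```

```text
t: 12.38
eef_pos: [0.5026, -0.1739, 0.2483]
ee_rot: [3.139, 0.001, -1.626]
force: [-0.1, 0.0, -0.3]
width: 0.0748
gripper_force: 0.0
((array([493.5, 247.5]), array([47.1, 77.1]), np.float32(-89.67)), array([188, 239,  35,  22, 454], dtype=int32))
[ 3.65700e+00 -4.10000e-01  1.33575e+02  2.00000e-03  1.00000e-03
 -2.00000e-03]Traceback (most recent call last):
  File "f.py", line 6, in <module>
    print(P.min(0),P.max(0))
          ~~~~~^^^
    return umr_minimum(a, axis, None, out, keepdims, initial, where)
ValueError: zero-size array to reduction operation minimum which has no identity
```

View pics/top4.png

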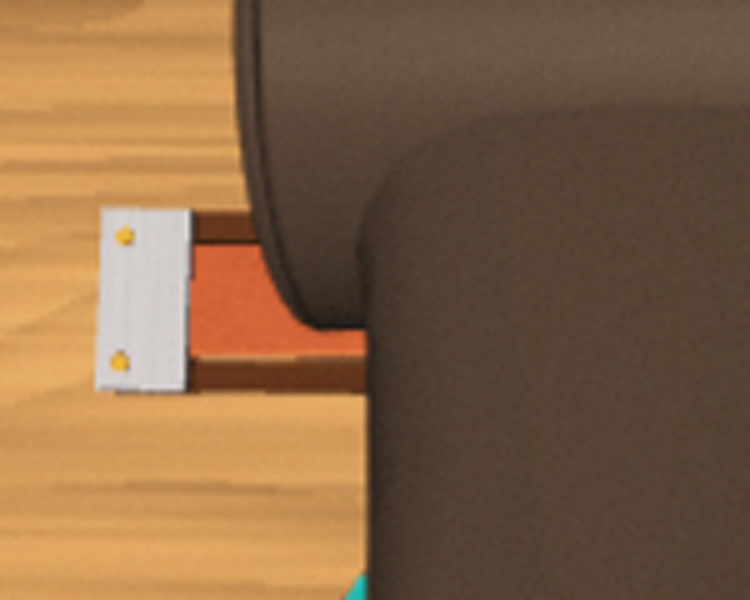

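The stone's front end sits under the keeper at (190,300) in the crop. I'll check the trailing end in the side view.

```bash
cat > g.py <<'E'
from m import *
im,d=grab_frame("side"); b,g,r=[im[...,i].astype(int) for i in range(3)]
m=(r>1.75*g)&(r>75); v,u=np.nonzero(m); P=at_z("side",np.c_[u,v],.016)
k=(abs(P[:,0]-.49)<.02)&(P[:,1]>.11)&(P[:,1]<.29); P=P[k]
print("side trail", [P[abs(P[:,0]-x)<.004][:,1].min().round(4) for x in(.475,.485,.495,.505)],P[:,1].max())
uv,Q=cloud("side",d); k=(Q[:,0]>.44)&(Q[:,0]<.55)&(Q[:,1]>.26)&(Q[:,1]<.35)&(Q[:,2]>.019)&(Q[:,2]<.026)
Z=at_z("side",uv[k],.022); print("keeper y",[(Z[abs(Z[:,0]-x)<.004][:,1].min().round(4),Z[abs(Z[:,0]-x)<.004][:,1].max().round(4)) for x in(.475,.485,.495,.505)])
E
python3 g.py
```

```text
side trail [np.float64(0.1481), np.float64(0.1472), np.float64(0.1469), np.float64(0.1476)] 0.2790179244859593
keeper y [(np.float64(0.2856), np.float64(0.3274)), (np.float64(0.2863), np.float64(0.3275)), (np.float64(0.2871), np.float64(0.3271)), (np.float64(0.2871), np.float64(0.3281))]
```

Trailing end 0.147 against an expected 0.145, so the stone is home. Now grasp the chisel.

```bash
python3 -m jog '[[[3,0,50,0.002,0,0,75],[3,0,100,0.002,0,0,75],[3,0,125,0.002,0,0,75],[3,0,133,0.002,0,0,75],[3,0,133,0.002,0,0,75],[3,0,133,0.002,0,0,22],[3,0,133,0.002,0,0,22],[3,0,133,0.002,0,0,22],[3,0,133,0.002,0,0,22],[3,0,133,0.002,0,0,22],[3,0,133,0.002,0,0,22],[3,0,133,0.002,0,0,22]]]' 45
```

```text
t: 14.02
eef_pos: [0.5024, -0.1767, 0.1156]
ee_rot: [-3.142, 0.0, -1.625]
force: [-0.1, -0.3, 0.7]
width: 0.0258
gripper_force: 45.0
```

Gripped at 25.8 mm (handle 26 mm). Draw it straight up.

```bash
python3 -m jog '[[[0,0,-15,0,0,0,22],[0,0,-35,0,0,0,22],[0,0,-60,0,0,0,22],[0,0,-90,0,0,0,22],[0,0,-120,0,0,0,22],[0,0,-135,0,0,0,22],[0,0,-135,0,0,0,22],[0,0,-135,0,0,0,22]]]'
cat > k.py <<'E'
from h import *; from go import go
R=Ro.from_euler('x',60,degrees=True)*Ro.from_euler('xyz',[180,0,-90],degrees=True)
print(R.as_matrix()[:,2]); print(go([.4925,.128,.171],R))
for n in(.25,.5,.75):
    print(go([.4925,.128,.171],R)*n)
E
python3 k.py
```

```text
t: 15.02
eef_pos: [0.5016, -0.1766, 0.2494]
ee_rot: [3.14, 0.001, -1.625]
force: [-0.1, 0.2, -1.2]
width: 0.0257
gripper_force: 45.0
[-1.11022302e-16  8.66025404e-01 -5.00000000e-01]
[-3.03568e+02  2.54970e+01  7.86890e+01 -2.70000e-02 -1.04600e+00
 -5.00000e-02]
[-7.589200e+01  6.374250e+00  1.967225e+01 -6.750000e-03 -2.615000e-01
 -1.250000e-02]
[-1.51784e+02  1.27485e+01  3.93445e+01 -1.35000e-02 -5.23000e-01
 -2.50000e-02]
[-2.276760e+02  1.912275e+01  5.901675e+01 -2.025000e-02 -7.845000e-01
 -3.750000e-02]
```

```bash
python3 -m jog '[[[-40,4,0,0,0,-0.01,22],[-80,7,0,0,-0.1,-0.02,22],[-120,10,0,-0.01,-0.2,-0.02,22],[-160,13,0,-0.01,-0.32,-0.03,22],[-200,17,10,-0.02,-0.44,-0.03,22],[-230,19,20,-0.02,-0.56,-0.04,22],[-260,22,35,-0.02,-0.68,-0.04,22],[-285,24,50,-0.03,-0.8,-0.05,22],[-300,25,65,-0.03,-0.92,-0.05,22],[-304,25,79,-0.03,-1.046,-0.05,22],[-304,25,79,-0.03,-1.046,-0.05,22],[-304,25,79,-0.03,-1.046,-0.05,22],[-304,25,79,-0.03,-1.046,-0.05,22]]]'; python3 k.py
cat > l.py <<'E'
from m import *
im,d=grab_frame("side"); cv2.imwrite("pics/side5.png",im)
p,R=tool(); print(p+R.apply([0,0,.11]), proj("side",p+R.apply([0,0,.11])),arm.get_state()["q"])
E
python3 l.py; python3 g.py
```

```text
t: 16.65
eef_pos: [0.4942, 0.1284, 0.173]
ee_rot: [-3.138, 1.045, -1.565]
force: [-0.9, -0.6, -1.1]
width: 0.0258
gripper_force: 45.0
[-1.11022302e-16  8.66025404e-01 -5.00000000e-01]
[ 1.964e+00  1.679e+00  6.330e-01  1.000e-03 -3.000e-03  3.000e-03]
[ 4.9100e-01  4.1975e-01  1.5825e-01  2.5000e-04 -7.5000e-04  7.5000e-04]
[ 9.820e-01  8.395e-01  3.165e-01  5.000e-04 -1.500e-03  1.500e-03]
[ 1.47300e+00  1.25925e+00  4.74750e-01  7.50000e-04 -2.25000e-03
  2.25000e-03]
[0.49398197 0.22370794 0.11795528] [[248.27255371 284.9697723 ]] [-0.19444213  0.38794425 -0.19638853 -1.02805929 -1.43392532  0.60183474]
side trail [np.float64(0.1485), np.float64(0.1475), np.float64(0.1483), np.float64(0.1476)] 0.2790179244859593
keeper y [(np.float64(0.2856), np.float64(0.3274)), (np.float64(0.2863), np.float64(0.3276)), (np.float64(0.2871), np.float64(0.3271)), (np.float64(0.2871), np.float64(0.3274))]
```

View pics/side5.png

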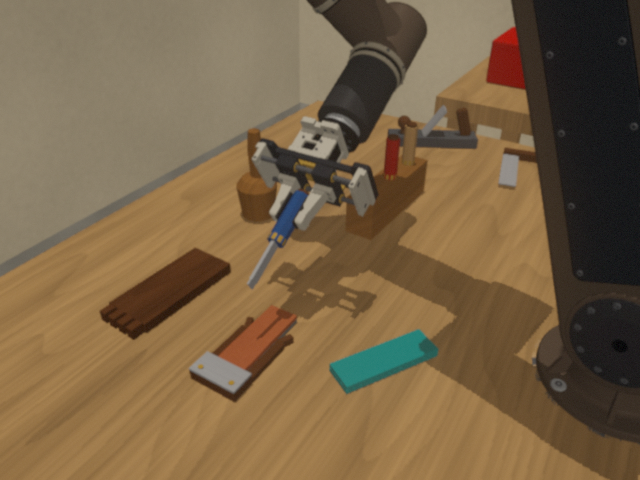

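The chisel's edge at (249,285) matches the predicted (248,285). It is held clear above the stone, which is still home under the keeper at (220,375). Settle and hand in.

```bash
python3 -m jog '[[[0,0,0,0,0,0,22],[0,0,0,0,0,0,22],[0,0,0,0,0,0,22],[0,0,0,0,0,0,22]]]'; python3 -c "
from station import arm
print(arm.job_done())"
```

```text
t: 17.25
eef_pos: [0.4938, 0.1282, 0.1717]
ee_rot: [3.14, 1.047, -1.571]
force: [0.6, -0.1, -1.2]
width: 0.0259
gripper_force: 45.0
the job is handed in; nothing more can be done
None
```

Job handed in (no verdict was returned): by my last measurements the stone is fully home under the keeper, and the blue chisel is held still at about 30° from level, its edge about 10 cm above the stone.

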